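# Proof-pull a glued sample on the spring tester

## Robot

A 6-joint arm with a two-finger parallel gripper is mounted at the origin on the work surface. World frame = base frame: x ahead of the robot, y to its left, z up, the work surface at z = 0. Lengths are in m, angles in rad, forces in N, time in s.
With the tool pointing down it reaches from about 0.35 to 0.975 m from the base axis. Payload 7.1 kg.
Tool frame: the origin (TCP) lies on the centre line of the jaws, within the pads' length; the fingertips stand 11 mm ahead of it and the grasp point (between the pads) lies 8 mm behind it (tip_reach is the distance from the TCP to the fingertips, in m); z points along the fingers, y is the line along which they close (so a half turn about z gives the same grasp; the last joint's range is limited). The gripper opens to 88 mm and grips with 3 to 60 N. Pads are 20 mm wide; open, the fingers measure 115 mm over their backs; the gripper's body (75 mm by 178 mm) begins 61 mm behind the grasp point.
Start: joints at [1.116, 0.423, 1.63, -0, 1.089, -0.019], TCP at [0.264, 0.567, 0.234] pointing down, gripper open.
Joint ranges: [-3, 3], [-0.9, 2.11], [0.09, 2.58], [-1.31, 4.45], [0.11, 2.69], [-2.54, 2.54]. Speed limits (rad/s): [2.39, 2.39, 3.01, 3.14, 3.14, 3.14].

## Interface

Orientations are given as a unit quaternion [x, y, z, w].
In Python, from cell import * gives the robot as it stands.
- The arm moves only by the tool jog_arm, never from a script. Its argument "plan" is one flat list of numbers, 7 for each row, row after row: the shift along the tool's x, y, z in cm, then the turn, a rotation vector about the tool's x, y, z in degrees, then the opening, from -1 (shut) to 1 (fully open). A call has exactly 8 rows; each row is the pose to reach, as a shift and turn from the pose commanded when the call began, along the tool's axes at that moment; what a row does not reach only later rows make up. A row lasts 1/10 s, in which the tool goes at most 50 mm and 8.59 degrees, less where a joint would pass 70% of its speed; a pose out of reach is approached as far as the arm can. A call with a gripper value outside its range is refused whole. The fingers move at their own pace and stop on an object; "grip_force" is the grip in N (left out, the last holds). Time passes only in rows, so rows that repeat a pose let the fingers close, or fill a call up. It gives the time, the measured TCP pose, the force, the opening and the grip force at its end, in the units of the state.
- get_obs(): the state, without advancing time (a new reading comes with each control period).
- snapshot(name): name is "scene" or "top" or "wrist"; returns a dict with "img" (400x640x3 uint8, red, green, blue), "K" (3x3 intrinsics, pixels), "rvec" (rotation vector, rad) and "tvec" (3), from world to camera coordinates, as OpenCV has them. Camera axes: x right, y down, z forward; pixel columns grow to the right and rows downward; lengths in m; the calibration is good to about 2 mm. The wrist camera is an equidistant fisheye: a pixel r from the principal point sees the ray r / f radians off the axis. A picture is of the moment at which its call begins. There is no depth.
- sign_off(): hands the job in; it is judged then, once.
The state is a dict: "time": time; "joint_pos": joint angles; "qd": joint speeds; "effort": joint torques, N m; "ee_pos": TCP position; "eef_rot": TCP orientation; "force": force on the tool from outside, world axes, zero at the start; "torque": the same for the moment, N m; "grip_width": finger opening in m; "gripper_force": force on a finger pad.
Only numpy, scipy, OpenCV 4.12 (cv2) and the standard library are available. Lean on these libraries where they do the work, as an engineer would, in place of code of your own. Each camera call takes 0.05 s, during which the arm holds its last target. There are 200 camera calls.

## Task

On the spring pull tester, first slide the telltale back along its track until it rests against the nose of the sprung gauge slide. Then pull the gauge slide out by its leaning handle so that it pushes the telltale up to the marker clip, index finger in line with the clip's ridge, and hold it there for about a second. Last, ease the slide fully home without letting it snap back and let go, leaving the telltale in its track at the mark, and disturb nothing else on the bench.

Things in the scene. Friction and masses are not known exactly. Their poses are not given: they have to be found in the camera images.
- tester: Fixed pull tester: plywood base board 180 (x) x 800 (y) x 20 high, y -490 to +310. Origin: under the board on the track's centre line; y is the track and the pulling direction, -x faces the robot, +x away from it. Track: aluminium walls 6 thick, 32 apart, y -180 to +280; floor 20, wall tops 32 above the table. Spring tube (38 dia) and clamped sample at the -y end, end stop at y +280.
- duct_mid (a point): Middle of the axis of a fixed round grey duct, 50 dia, 860 long, along the tester's y above the track: axis at tester x -8, z 167, underside at z 142. Under it the handles can only be taken with the tool leaning 25 to 45 degrees, its fingers pointing back towards the robot and its body on the far (+x) side. Two posts, 22 square, at tester x -44, y -370 and +300 carry it.
- gauge (a joint): Travel of the sprung gauge slide, m: 0 fully home, grows as it is pulled to the tester's +y, at most 0.19. Spring pull 2.5 N at home plus 50 N/m; let go, it runs home.
- gauge_grip (a point): Grip point of the gauge slide's wooden handle, 20 thick (along the tester's y, the pinch direction) x 24 wide x 78 long, leaning 35 degrees from vertical towards the tester's +x, away from the robot. The point is on the bar's axis, 50 along it from its foot and 28 below its upper end, 77 above the table. Axes as the tester's. At home it lies at tester y -170.
- gauge_nose (a point): Centre of the flat end of the gauge slide's nose (steel, 16 wide x 14 high), which pushes the telltale; 80 ahead (+y) of the handle; at home at tester y -90, 31 above the table.
- telltale: Loose telltale (160 g) riding in the track: steel block 30 (x) x 44 (y, along the track) x 22 high, with a flat aluminium fin 12 thick (y) x 22 wide x 62 long leaning 35 degrees to +x, and a thin dark index finger at its middle (y 0) pointing to +x. Origin: centre of the block's underside. It stays where it is left.
- telltale_grip (a point): Grip point on the axis of the telltale's fin, 44 along it from its foot at 18 above the block's underside, 18 below its upper end; at x +24, y 0, z +54.5 of the telltale.
- telltale_back (a point): Centre of the telltale's -y face, the one the nose pushes: y -22 of the telltale.
- mark: Fixed marker clip on the graduated strip on the far (+x) side of the track: brass block 26 x 22 x 10 high with a thin dark ridge (30 x 3 x 18 high) across the strip; origin underneath, at the ridge's middle line and its end nearest the track; y along the track. The telltale is at the mark when its y equals the clip's.
- spray_can: Bystander: tall black spray can, 66 dia x 150 high . Leave alone. Origin: centre of its underside.
- glue_jar: Bystander: amber jar, 72 dia x 100 high . Leave alone. Origin: centre of its underside.
- offcut: Bystander: pale wood offcut 50 x 100 x 28 high, on the table beyond the tester . Leave alone. Origin: centre of its underside.
- offcut2: Bystander: dark wood offcut 35 x 60 x 20 high, lying on the tester's base board, on the robot's side of the track . Leave alone. Origin: centre of its underside.
- stone: Bystander: round grey stone, 72 dia x 32 high . Leave alone. Origin: centre of its underside.
- strap_roll: Bystander: blue roll of strap, 90 dia x 28 high . Leave alone. Origin: centre of its underside.
- hammer: Bystander: hammer, lying . Leave alone. Origin: on the handle.
There are look-alikes about, which are no part of the job. Leave any yellow look-alike of the telltale alone.

How it is judged:
By the outcome, as a careful person would: the job done as asked, in the order asked, and still so for the second after the job is handed in, with the robot touching nothing.
It also fails if it takes over 62 s, if anything falls off the work surface, if the arm or the gripper's body presses on something with over 40 N, if the wrist force passes 120 N, or if a joint passes its speed limit or range.

## Working session

There is one attempt and no reset: what is moved stays moved. The work goes in short steps, Python scripts to look and compute and a tool call to move; the robot and the scene stay as the last step left them, time stands still between calls to the robot, and variables do not carry over. Pictures are saved under pics/ and viewed, at most 10 in all, crops included, and the job is handed in when it is done.

Besides the shell and the picture viewer there is one more tool, called after "Request:" by a JSON object that holds its "name" and its "arguments". jog_arm: Moves the arm, as the interface text tells. Its arguments: {"type":"object","properties":{"plan":{"type":"array"},"grip_force":{"type":"number"}},"required":["plan"]}

```bash
mkdir -p pics; ls
python3 - <<'E'
from cell import *
import cv2
print(get_obs())
for n in ("scene","top"):
    s=snapshot(n); cv2.imwrite(f"pics/{n}0.png",s["img"][:,:,::-1]); print(n,s["K"].tolist(),s["rvec"],s["tvec"])
E
```

```text
pics
{'time': 0.0, 'joint_pos': array([ 1.11602231e+00,  4.23876986e-01,  1.63067639e+00,  1.39022834e-05,
        1.08858687e+00, -1.90272387e-02]), 'qd': array([ 0.00026008, -0.00083021, -0.00178112,  0.00166765,  0.00096784,
       -0.00054915]), 'effort': array([ 8.12596863e-05, -5.44622684e+01, -2.73668790e+01,  6.44190679e-02,
        2.25440593e-02, -1.18389485e-04]), 'ee_pos': array([0.26355909, 0.56612279, 0.23288446]), 'eef_rot': array([ 2.16156864e-01,  9.76358342e-01, -7.50737450e-04, -1.87586597e-04]), 'force': array([-0.42762599,  0.15294793, -0.36133986]), 'torque': array([-0.00690694,  0.03807472,  0.01225374]), 'gripper_force': 0.0, 'grip_width': 0.08768724311506347}
scene [[422.9297816236856, 0.0, 327.4543255163256], [0.0, 422.9297816236856, 198.23357482633705], [0.0, 0.0, 1.0]] [ 2.26139773  0.64837518 -0.29710845] [-0.54910998 -0.00669684  1.29413505]
top [[513.9427025403648, 0.0, 329.962415673065], [0.0, 513.9427025403648, 194.73609195726112], [0.0, 0.0, 1.0]] [ 2.18580714 -2.14720321  0.092128  ] [0.16414915 0.5637006  1.20327428]
```

View pics/scene0.png

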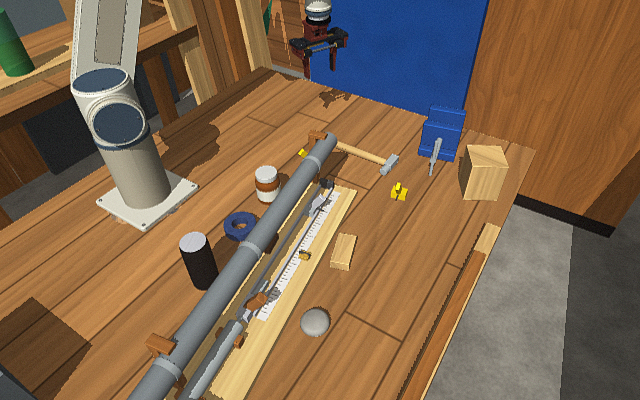

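View pics/top0.png

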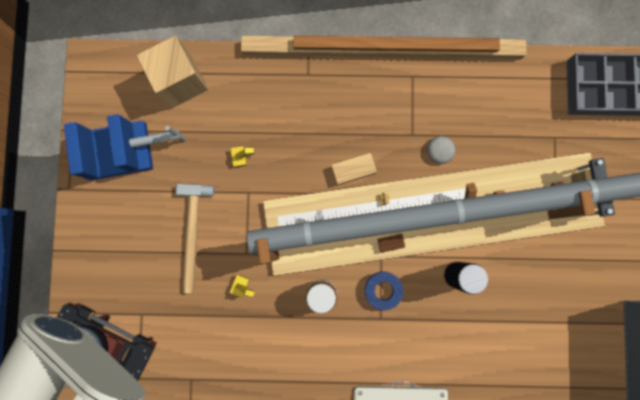

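The scene view shows the gauge handle (brown, ~(262,298)), the brass clip (~(304,255)) and a grey leaning fin (~(325,190)) in the track under the duct. The yellow look-alikes at (398,191) and (302,153) lie on the table off the track, so they are not the telltale. I'll confirm with an enlarged crop and measure the board.

```bash
cat > h.py <<'E'
import numpy as np, cv2
from scipy.spatial.transform import Rotation as R
from cell import *
def ray(s,u,v):
    Rm=cv2.Rodrigues(np.array(s["rvec"],float))[0]; K=np.array(s["K"]); t=np.array(s["tvec"],float)
    d=np.linalg.inv(K)@np.array([u,v,1.0]); return -Rm.T@t, Rm.T@d
def onz(s,u,v,z):
    o,d=ray(s,u,v); return o+d*(z-o[2])/d[2]
def proj(s,P):
    return cv2.projectPoints(np.array(P,float).reshape(-1,1,3),np.array(s["rvec"],float),np.array(s["tvec"],float),np.array(s["K"]),None)[0][:,0]
E
python3 - <<'E'
from h import *
s=snapshot("scene");t=snapshot("top")
c=lambda i,x,y,w,h,k:cv2.resize(np.ascontiguousarray(i[y:y+h,x:x+w,::-1]),None,fx=k,fy=k,interpolation=cv2.INTER_CUBIC)
a=c(s["img"],225,170,140,150,4); cv2.imwrite("pics/c1.png",a)   # 560x600
b=c(t["img"],240,145,200,145,4); cv2.imwrite("pics/c2.png",b)
for p in [(265,203),(275,274),(590,155),(603,225)]: print(p,onz(t,*p,0.02).round(4))
# white strip in top
E
```

```text
(265, 203) [0.5387 0.3305 0.02  ]
(275, 274) [0.3698 0.3015 0.02  ]
(590, 155) [ 0.6688 -0.4524  0.02  ]
(603, 225) [ 0.5002 -0.4781  0.02  ]
```

View pics/c1.png

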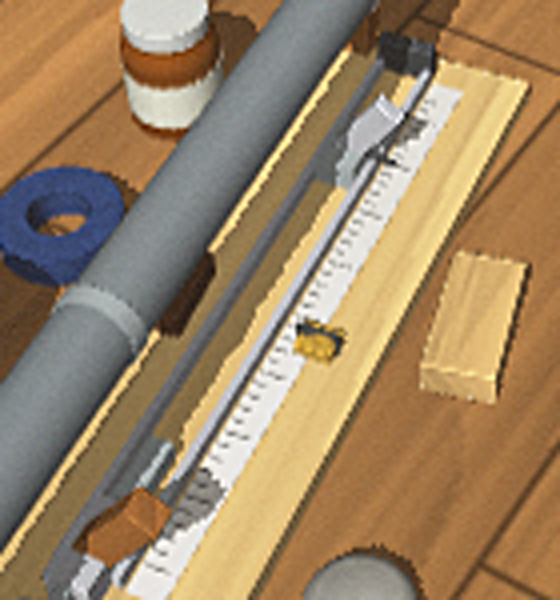

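View pics/c2.png

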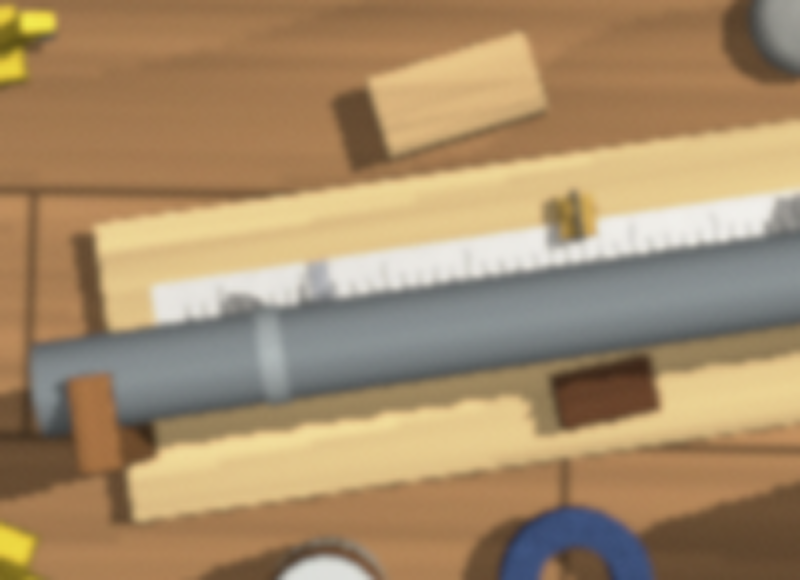

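The crop confirms it: the grey aluminium fin leaning in the track at full-scene ~(317,204) is the telltale, with its dark finger over the strip. The brass clip is at scene (305,253) and top (383,199). The yellow ones are off the tester.

```bash
cat >> h.py <<'E'
def T2W(fr,P):
    x,y,a=fr; P=np.atleast_2d(P).astype(float); c,s=np.cos(a),np.sin(a)
    return np.c_[x+c*P[:,0]-s*P[:,1], y+s*P[:,0]+c*P[:,1], P[:,2]]
def W2T(fr,p):
    x,y,a=fr; c,s=np.cos(a),np.sin(a); dx,dy=p[0]-x,p[1]-y
    return np.array([c*dx+s*dy,-s*dx+c*dy,p[2]])
E
python3 - <<'E'
from h import *
s=snapshot("scene");t=snapshot("top")
hsv=cv2.cvtColor(t["img"],cv2.COLOR_RGB2HSV)
m=((hsv[:,:,0]>15)&(hsv[:,:,0]<30)&(hsv[:,:,2]>185)&(hsv[:,:,1]<150)).astype(np.uint8)
far=[];near=[]
for u in list(range(275,370,3))+list(range(395,430,3))+list(range(490,585,3)):
    c0=203-(u-265)*48/325
    r=np.arange(int(c0)-8,int(c0)+9); k=r[m[r,u]>0]
    if len(k): far.append(onz(t,u,k[0]-.5,0.02))
for u in range(285,585,3):
    c0=274-(u-275)*49/328
    r=np.arange(int(c0)-8,int(c0)+9); k=r[m[r,u]>0]
    if len(k): near.append(onz(t,u,k[-1]+.5,0.02))
def line(p):
    p=np.array(p)
    for _ in range(4):
        f=np.polyfit(p[:,1],p[:,0],1); e=p[:,0]-np.polyval(f,p[:,1]); p=p[abs(e)<max(2*np.std(e),.0015)]
    return f,len(p),np.std(e)
for q in (far,near): print(line(q))
f,n=line(far)[0],line(near)[0]
a=-np.arctan((f[0]+n[0])/2)  # y dir = (-sin a, cos a): dx/dy=-tan a
print("yaw deg",np.degrees(a),"width",(f[1]-n[1])*np.cos(a))
# left end: row scan along y direction at left edge
ends=[]
fr0=((f[1]+n[1])/2,0,a)
for xt in np.r_[np.arange(.065,.086,.004)]:
    for e,rng in((.31,np.arange(.2,.42,.0005)),(-.49,np.arange(-.6,-.4,.0005))):
        P=T2W(fr0,[[xt,y,.02] for y in rng]); uv=proj(t,P).round().astype(int)
        ok=(uv[:,0]>=0)&(uv[:,0]<640); mm=np.zeros(len(rng),bool); mm[ok]=m[uv[ok,1],uv[ok,0]]>0
        if mm.any(): ends.append((e,rng[mm].max() if e>0 else rng[mm].min()))
ends=np.array(ends); print(np.median(ends[ends[:,0]>0,1]),np.median(ends[ends[:,0]<0,1]))
y0=.5*(np.median(ends[ends[:,0]>0,1])-.31+np.median(ends[ends[:,0]<0,1])+.49)
fr=(fr0[0]-np.sin(a)*y0,np.cos(a)*y0,a); print("frame",fr)
for n,p,cam,z in [("clip top",(383.2,198.7),t,.036),("clip scene",(305,252.5),s,.036),("fin top scene",(323,197),s,.089),("handle top scene",(262,297),s,.095),("ductL",(252,241),t,.167)]:
    w=onz(cam,*p,z); print(n,w.round(4),W2T(fr,w).round(4))
print("proj handle ctr top end, grip", proj(s,T2W(fr,[[.0+.016,-.17,.1],[0,-.17,.077]])))
v=s["img"][160:340,210:380,::-1].copy();
v=cv2.resize(v,None,fx=3.3,fy=3.3,interpolation=cv2.INTER_CUBIC)
for P in [[.09,.31,.02],[-.09,.31,.02],[.016,.28,.032],[.016,-.18,.032],[-.008,.2,.192],[.016,0,.032],[.09,0,.02]]:
    q=(proj(s,T2W(fr,[P]))[0]-[210,160])*3.3; cv2.circle(v,tuple(int(x) for x in q),4,(0,0,255),1)
cv2.imwrite("pics/c3.png",v)
E
```

```text
(array([-0.16635114,  0.60099308]), 67, np.float64(0.0007753863623472554))
(array([-0.16702883,  0.41908652]), 88, np.float64(0.0007380981217585067))
yaw deg 9.463622146093792 width 0.1794308410069031
0.32525000000000015 -0.47150000000001413
frame (np.float64(0.5072651899627924), np.float64(0.016645334518027032), np.float64(0.16517136561398849))
clip top [0.5526 0.0474 0.036 ] [0.0498 0.0229 0.036 ]
clip scene [0.5527 0.0477 0.036 ] [0.0499 0.0232 0.036 ]
fin top scene [0.5117 0.1983 0.089 ] [0.0342 0.1785 0.089 ]
handle top scene [ 0.5729 -0.1406  0.095 ] [ 0.0389 -0.1659  0.095 ]
ductL [0.4464 0.3351 0.167 ] [-0.0077  0.3241  0.167 ]
proj handle ctr top end, grip [[251.5384656  293.75957071]
 [246.70809482 297.2993718 ]]
```

View pics/c3.png

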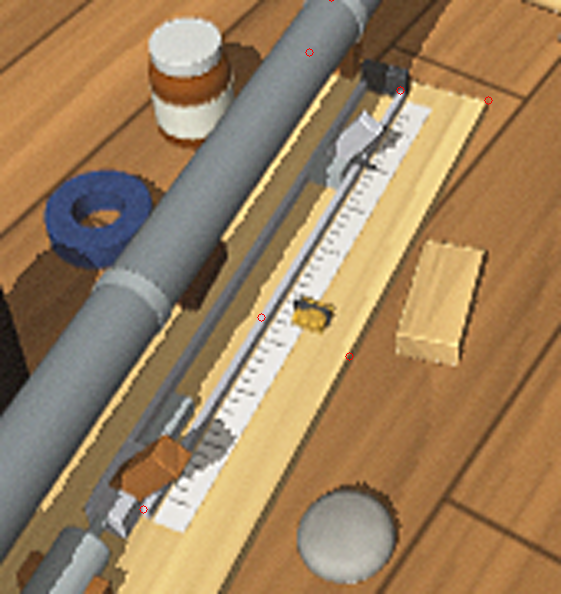

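```bash
cat >> h.py <<'E'
FR=(0.50727,0.01665,0.16517)
def goal(g,back=0.,lean=35):
    """grasp point g (tester), stand off 'back' m along tool; -> TCP world pos, Rotation"""
    l=np.radians(lean); c,s=np.cos(l),np.sin(l)
    M=np.c_[[-c,0,s],[0,1,0],[-s,0,-c]]; z=M[:,2]
    p=np.array(g)+z*(.008-back)
    return T2W(FR,p)[0], R.from_euler('z',FR[2])*R.from_matrix(M)
def rel(g,back=0.,lean=35,base=None):
    o=get_obs(); p,r=goal(g,back,lean)
    p0,r0=(o["ee_pos"],R.from_quat(o["eef_rot"])) if base is None else goal(*base)
    print("shift cm",(r0.inv().apply(p-p0)*100).round(2),"turn deg",np.degrees((r0.inv()*r).as_rotvec()).round(2))
def where():
    o=get_obs(); r=R.from_quat(o["eef_rot"]); g=o["ee_pos"]-r.as_matrix()[:,2]*.008
    f=R.from_euler('z',-FR[2]).apply(o["force"])
    rt=R.from_euler('z',-FR[2])*r
    print("t%.2f"%o["time"],"grasp(tester)",W2T(FR,g).round(4),"z",rt.as_matrix()[:,2].round(3),"y",rt.as_matrix()[:,1].round(3),"F",f.round(1),"w",round(o["grip_width"],4),o["gripper_force"],"j",o["joint_pos"].round(2))
E
python3 - <<'E'
from h import *
where(); rel((.116,.1785,.33)); rel((.024,.1785,.0745),.16)
E
```

```text
t0.30 grasp(tester) [-0.1498  0.5823  0.2414] z [-0. -0. -1.] y [ 0.565  0.825 -0.001] F [0.2 0.7 0. ] w 0.0879 0.0 j [ 1.12  0.42  1.63  0.    1.09 -0.02]
shift cm [-44.38 -18.54  -8.99] turn deg [ 10.48  33.92 -33.35]
shift cm [-44.36 -18.55   3.45] turn deg [ 10.48  33.92 -33.35]
```

Request:
{"name": "jog_arm", "arguments": {"plan": [0,0,-5,0,0,0,0,0,0,-10,0,0,0,0,-44.4,-18.5,-10,10.5,33.9,-33.4,0,-44.4,-18.5,-10,10.5,33.9,-33.4,0,-44.4,-18.5,-10,10.5,33.9,-33.4,0,-44.4,-18.5,-10,10.5,33.9,-33.4,0,-44.4,-18.5,-10,10.5,33.9,-33.4,0,-44.4,-18.5,-10,10.5,33.9,-33.4,0], "grip_force": 10}}

```text
time: 1.1
ee_pos: [0.461, 0.3507, 0.3339]
eef_rot: [-0.081, 0.95, -0.024, -0.301]
force: [0.8, 0.7, -0.8]
grip_width: 0.0437
gripper_force: 0.0
```

Run:
```python
from h import *
where(); rel((.024,.1785,.0745),.16); rel((.024,.1785,.0745),.08)
```

```text
t1.10 grasp(tester) [0.0139 0.3371 0.3404] z [-0.576  0.001 -0.817] y [-0.004  1.     0.003] F [ 0.9  0.5 -0.8] w 0.0437 0.0 j [ 0.52  0.55  1.32  0.21  1.85 -1.22]
shift cm [-16.03 -15.94   5.14] turn deg [ 0.03 -0.18  0.27]
shift cm [-16.05 -15.94  13.14] turn deg [ 0.03 -0.18  0.27]
```

Request:
{"name": "jog_arm", "arguments": {"plan": [-16,-16,-1,0,0,0,0,-16,-16,-1,0,0,0,0,-16,-16,-1,0,0,0,0,-16,-16,-1,0,0,0,0,-16,-16,-1,0,0,0,0,-16,-16,5,0,0,0,0,-16,-16,5,0,0,0,0,-16,-16,5,0,0,0,0]}}

```text
time: 1.9
ee_pos: [0.5853, 0.2117, 0.1997]
eef_rot: [-0.079, 0.95, -0.025, -0.302]
force: [0.7, -0.3, 0.4]
grip_width: 0.0441
gripper_force: 0.0
```

Run:
```python
from h import *
where(); rel((.024,.1785,.0745),.07); rel((.024,.1785,.0745),.0)
s=snapshot("wrist"); print(s["K"][0],s["K"][1]); cv2.imwrite("pics/w1.png",s["img"][:,:,::-1])
```

```text
t1.90 grasp(tester) [0.1136 0.1796 0.2062] z [-0.577 -0.001 -0.817] y [-0.001  1.    -0.   ] F [ 0.6 -0.4  0.4] w 0.0441 0.0 j [ 0.29  0.76  1.25  0.07  1.74 -1.45]
shift cm [-0.25 -0.1   8.93] turn deg [-0.05 -0.23  0.05]
shift cm [-0.28 -0.1  15.93] turn deg [-0.05 -0.23  0.05]
[309.70691629   0.         318.30582515] [  0.         309.70691629 200.57344116]
```

View pics/w1.png

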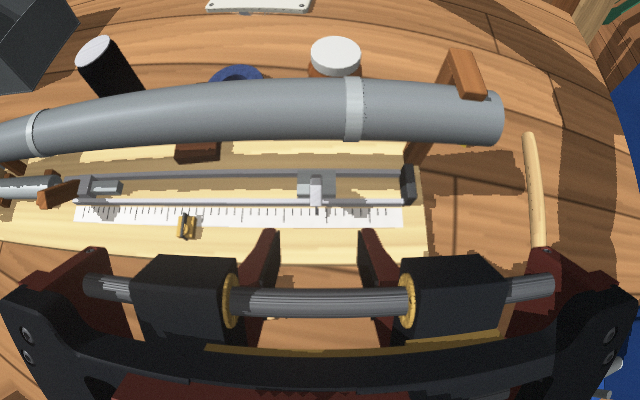

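The wrist view shows the fin at (316,190) centred between the fingers, its dark index finger at (317,211), and the clip's ridge at ~(187,218).

```bash
cat >> h.py <<'E'
def wz(s,u,v,z):
    K=np.array(s["K"]); x=np.array([u-K[0,2],v-K[1,2]])/K[0,0]; th=np.hypot(*x)
    d=np.r_[x/th*np.sin(th),np.cos(th)]; Rm=cv2.Rodrigues(np.array(s["rvec"],float))[0]
    o=-Rm.T@np.array(s["tvec"],float); d=Rm.T@d; return W2T(FR,o+d*(z-o[2])/d[2])
E
python3 - <<'E'
from h import *
s=snapshot("wrist"); g=s["img"].astype(int)
print("fin top",wz(s,316,179,.089),"finger",wz(s,317,211,.036),"ridge",wz(s,187,214,.037))
k=cv2.resize(np.ascontiguousarray(s["img"][160:250,160:345,::-1]),None,fx=4.3,fy=4.3,interpolation=cv2.INTER_CUBIC); cv2.imwrite("pics/w1c.png",k)
E
```

```text
fin top [0.01624401 0.17799307 0.089     ] finger [0.03180767 0.17882959 0.036     ] ridge [0.0369831  0.02487033 0.037     ]
```

View pics/w1c.png

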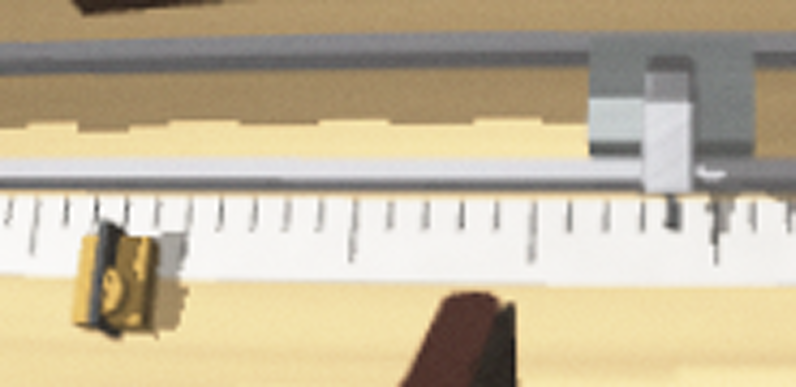

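Request:
{"name": "jog_arm", "arguments": {"plan": [-0.2,-0.1,3,0,0,0,0,-0.2,-0.1,6,0,0,0,0,-0.2,-0.1,9,0,0,0,0,-0.2,-0.1,11,0,0,0,0,-0.2,-0.1,12.5,0,0,0,0,-0.2,-0.1,13,0,0,0,0,-0.2,-0.1,13,0,0,0,0,-0.2,-0.1,13,0,0,0,0]}}

```text
time: 2.8
ee_pos: [0.5165, 0.1993, 0.0941]
eef_rot: [-0.079, 0.951, -0.025, -0.298]
force: [-0.3, 0.4, 0.8]
grip_width: 0.0439
gripper_force: 0.0
```

Run:
```python
from h import *
where(); rel((.024,.1785,.0745),.0)
```

```text
t2.80 grasp(tester) [0.0437 0.1787 0.1007] z [-0.571 -0.    -0.821] y [-0.001  1.     0.001] F [-0.3  0.4  0.8] w 0.0439 0.0 j [ 0.3   0.79  1.48  0.08  1.48 -1.47]
shift cm [ 0.13 -0.02  3.27] turn deg [-0.    0.17  0.07]
```

Request:
{"name": "jog_arm", "arguments": {"plan": [0,0,1,0,0,0,0,0,0,2,0,0,0,0,0.1,0,2.8,0,0,0,0,0.1,0,3.2,0,0,0,0,0.1,0,3.2,0,0,0,-0.8,0.1,0,3.2,0,0,0,-0.8,0.1,0,3.2,0,0,0,-0.8,0.1,0,3.2,0,0,0,-0.8], "grip_force": 10}}

```text
time: 3.6
ee_pos: [0.4966, 0.1958, 0.0677]
eef_rot: [-0.079, 0.951, -0.025, -0.299]
force: [0.2, 0.3, -0.2]
grip_width: 0.0153
gripper_force: 0.0
```

Run:
```python
from h import *
where(); rel((.024,.1785,.0745),.0)
```

```text
t3.60 grasp(tester) [0.0236 0.1785 0.0743] z [-0.573 -0.    -0.82 ] y [-0.001  1.     0.   ] F [ 0.3  0.3 -0.2] w 0.0153 0.0 j [ 0.31  0.8   1.53  0.08  1.41 -1.47]
shift cm [-0.02  0.   -0.04] turn deg [-0.01  0.08  0.06]
```

Request:
{"name": "jog_arm", "arguments": {"plan": [0,0,0,0,0,0,-0.9,0,0,0,0,0,0,-0.9,0,-0.5,0,0,0,0,-0.9,0,-2,0,0,0,0,-0.9,0,-4,0,0,0,0,-0.9,0,-6,0,0,0,0,-0.9,0,-7.5,0,0,0,0,-0.9,0,-8,0,0,0,0,-0.9]}}

```text
time: 4.4
ee_pos: [0.5097, 0.1145, 0.0676]
eef_rot: [-0.078, 0.951, -0.024, -0.3]
force: [-0.6, 2.8, 3.1]
grip_width: 0.0117
gripper_force: 10.0
```

Run:
```python
from h import *
where(); rel((.024,-.058,.0745),.0)
```

```text
t4.40 grasp(tester) [0.0231 0.0961 0.0741] z [-0.573  0.001 -0.819] y [0.002 1.    0.   ] F [-0.1  2.9  3.1] w 0.0117 10.000271201133728 j [ 0.19  0.79  1.55  0.02  1.41 -1.55]
shift cm [ -0.07 -15.41  -0.1 ] turn deg [ 0.07  0.01 -0.07]
```

Request:
{"name": "jog_arm", "arguments": {"plan": [0,-1.5,-0.04,0,0,0,-0.9,0,-4,-0.05,0,0,0,-0.9,0,-7,-0.05,0,0,0,-0.9,0,-10,-0.05,0,0,0,-0.9,0,-12.5,-0.05,0,0,0,-0.9,0,-14.2,-0.05,0,0,0,-0.9,0,-15,-0.05,0,0,0,-0.9,0,-15,-0.05,0,0,0,-0.9]}}

```text
time: 5.2
ee_pos: [0.5347, -0.032, 0.0676]
eef_rot: [-0.079, 0.951, -0.025, -0.299]
force: [0.5, -0.8, -0.4]
grip_width: 0.012
gripper_force: 10.0
```

Run:
```python
from h import *
where(); rel((.024,-.068,.0745),.0)
```

```text
t5.20 grasp(tester) [ 0.0236 -0.0525  0.0742] z [-0.573 -0.    -0.82 ] y [-0.  1. -0.] F [ 0.3 -0.9 -0.4] w 0.012 9.999891221523285 j [-0.02  0.8   1.53 -0.11  1.41 -1.71]
shift cm [-0.01 -1.55 -0.05] turn deg [-0.01  0.04  0.  ]
```

Now creep to contact in small steps, watching the force.

Request:
{"name": "jog_arm", "arguments": {"plan": [0,-0.2,0,0,0,0,-0.9,0,-0.4,0,0,0,0,-0.9,0,-0.6,0,0,0,0,-0.9,0,-0.8,0,0,0,0,-0.9,0,-1.0,0,0,0,0,-0.9,0,-1.2,0,0,0,0,-0.9,0,-1.3,0,0,0,0,-0.9,0,-1.4,0,0,0,0,-0.9]}}

```text
time: 6.0
ee_pos: [0.5369, -0.045, 0.0678]
eef_rot: [-0.079, 0.951, -0.025, -0.299]
force: [0.1, -0.4, -1.1]
grip_width: 0.012
gripper_force: 10.0
```

Run:
```python
from h import *
where(); rel((.024,-.068,.0745),.0)
```

```text
t6.00 grasp(tester) [ 0.0237 -0.0657  0.0743] z [-0.573 -0.    -0.819] y [-0.001  1.     0.   ] F [ 0.  -0.5 -1.1] w 0.012 9.999931007623672 j [-0.04  0.81  1.52 -0.12  1.41 -1.72]
shift cm [-0.02 -0.23 -0.03] turn deg [-0.01  0.03  0.05]
```

Request:
{"name": "jog_arm", "arguments": {"plan": [0,-0.05,0,0,0,0,-0.9,0,-0.1,0,0,0,0,-0.9,0,-0.15,0,0,0,0,-0.9,0,-0.2,0,0,0,0,-0.9,0,-0.25,0,0,0,0,-0.9,0,-0.25,0,0,0,0,-0.9,0,-0.25,0,0,0,0,-0.9,0,-0.25,0,0,0,0,-0.9]}}

```text
time: 6.8
ee_pos: [0.5373, -0.0473, 0.0678]
eef_rot: [-0.079, 0.95, -0.025, -0.299]
force: [0.9, 0.6, -2.2]
grip_width: 0.0121
gripper_force: 10.0
```

Run:
```python
from h import *
where()
```

```text
t6.80 grasp(tester) [ 0.0236 -0.0681  0.0743] z [-0.573 -0.    -0.819] y [-0.001  1.     0.   ] F [ 1.   0.4 -2.2] w 0.0121 10.000136196613312 j [-0.04  0.81  1.52 -0.12  1.42 -1.73]
```

Request:
{"name": "jog_arm", "arguments": {"plan": [0,-0.04,0.03,0,0,0,-0.9,0,-0.08,0.03,0,0,0,-0.9,0,-0.12,0.03,0,0,0,-0.9,0,-0.16,0.03,0,0,0,-0.9,0,-0.2,0.03,0,0,0,-0.9,0,-0.2,0.03,0,0,0,-0.9,0,-0.2,0.03,0,0,0,-0.9,0,-0.2,0.03,0,0,0,-0.9]}}

```text
time: 7.6
ee_pos: [0.5373, -0.0486, 0.0677]
eef_rot: [-0.079, 0.951, -0.024, -0.3]
force: [-0.2, 5.5, -0.1]
grip_width: 0.0118
gripper_force: 10.0
```

Run:
```python
from h import *
where()
s=snapshot("wrist"); cv2.imwrite("pics/w2.png",s["img"][:,:,::-1])
k=[cv2.resize(np.ascontiguousarray(s["img"][130:250,230:420,::-1]),None,fx=4,fy=4,interpolation=cv2.INTER_CUBIC)]
cv2.imwrite("pics/w2c.png",k[0])
```

```text
t7.60 grasp(tester) [ 0.0235 -0.0693  0.0742] z [-0.573  0.001 -0.819] y [-0.     1.     0.002] F [ 0.7  5.5 -0.1] w 0.0118 10.001674219965935 j [-0.05  0.81  1.52 -0.12  1.42 -1.73]
```

View pics/w2c.png

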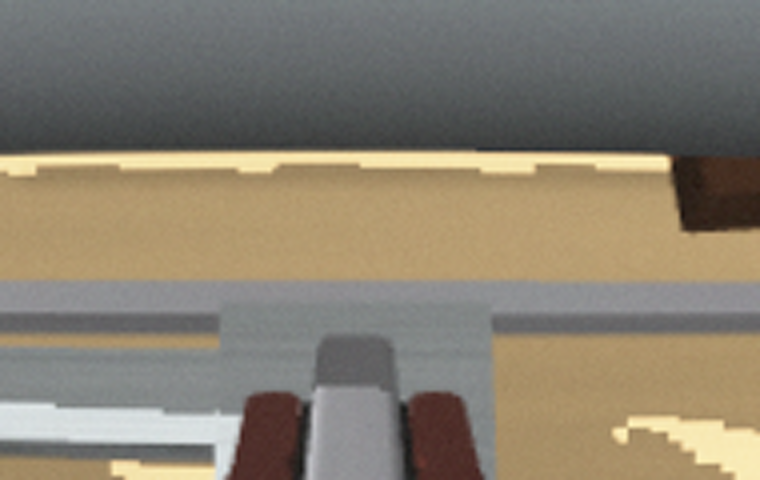

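Contact: the block's back face abuts the nose (crop x≈220), with 5.5 N on the tool. I'll relieve, release and back out, then move to the gauge handle.

Request:
{"name": "jog_arm", "arguments": {"plan": [0,0.04,0,0,0,0,-0.9,0,0.05,0,0,0,0,-0.3,0,0.05,0,0,0,0,-0.1,0,0.05,0,0,0,0,-0.1,0,0.05,-1,0,0,0,-0.1,0,0.05,-4,0,0,0,0,0,0.05,-7.5,0,0,0,0,0,0.05,-11,0,0,0,0]}}

```text
time: 8.45
ee_pos: [0.6004, -0.0385, 0.1593]
eef_rot: [-0.079, 0.951, -0.025, -0.299]
force: [-0.2, -0.3, -0.2]
grip_width: 0.0436
gripper_force: 0.0
```

Run:
```python
from h import *
where(); rel((.0287,-.171,.077),.07)
s=snapshot("wrist"); print("fin top",wz(s,316,179,.089)); cv2.imwrite("pics/w3.png",s["img"][:,:,::-1])
```

```text
t8.45 grasp(tester) [ 0.0874 -0.0697  0.1659] z [-0.573 -0.    -0.819] y [-0.001  1.     0.   ] F [-0.2 -0.3 -0.2] w 0.0436 0.0 j [-0.03  0.77  1.34 -0.11  1.64 -1.74]
shift cm [ -0.28 -10.13   3.65] turn deg [-0.02  0.03  0.04]
fin top [ 0.00719693 -0.07128167  0.089     ]
```

View pics/w3.png

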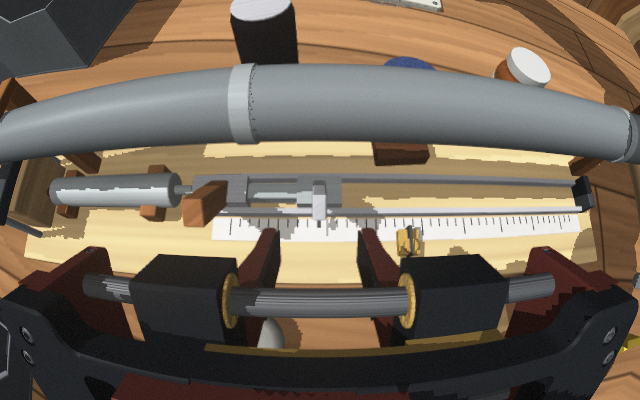

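Request:
{"name": "jog_arm", "arguments": {"plan": [0,-3,0,0,0,0,0,-0.2,-6,0,0,0,0,0.1,-0.2,-9,1,0,0,0,0.1,-0.3,-10.1,2,0,0,0,0.1,-0.3,-10.1,3,0,0,0,0.1,-0.3,-10.1,3.6,0,0,0,0.1,-0.3,-10.1,3.6,0,0,0,0.1,-0.3,-10.1,3.6,0,0,0,0.1]}}

```text
time: 9.3
ee_pos: [0.5984, -0.1399, 0.1265]
eef_rot: [-0.08, 0.95, -0.025, -0.3]
force: [0.0, 0.3, 0.2]
grip_width: 0.0477
gripper_force: 0.0
```

Run:
```python
from h import *
where(); rel((.0287,-.171,.077),0)
s=snapshot("wrist"); h=cv2.cvtColor(s["img"],cv2.COLOR_RGB2HSV)
m=((h[:,:,0]>5)&(h[:,:,0]<14)&(h[:,:,1]>130)&(h[:,:,2]>90)).astype(np.uint8); m[260:]=0
n,l,st,c=cv2.connectedComponentsWithStats(m)
for i in range(1,n):
    if st[i,4]>60: print(st[i],c[i].round(1),wz(s,*c[i],.1).round(3))
K=s["K"]
def wp(P):
    Rm=cv2.Rodrigues(np.array(s["rvec"],float))[0]; q=Rm@T2W(FR,[P])[0]+np.array(s["tvec"],float); r=np.hypot(q[0],q[1]); th=np.arctan2(r,q[2]); return (np.array([K[0,2],K[1,2]])+K[0,0]*th*q[:2]/r).round(1)
for y in(-.161,-.181):
  for o in(-.012,.012): print("top corner pred",wp([.0287+.016+o*.819,y,.1-o*.574]),"foot",wp([.0287-.02+o*.819,y,.05-o*.574]))
```

```text
t9.30 grasp(tester) [ 0.0687 -0.1694  0.1331] z [-0.573 -0.001 -0.819] y [-0.002  1.     0.001] F [0.1 0.3 0.2] w 0.0477 0.0 j [-0.16  0.81  1.33 -0.18  1.58 -1.84]
shift cm [ 0.06 -0.15  6.89] turn deg [-0.05  0.02  0.12]
[617   0  23  25 286] [630.   13.3] [-0.461  0.584  0.1  ]
[  1  42  44  60 514] [21.  72.5] [-0.171 -0.597  0.1  ]
[565  67  17  15 131] [573.2  74.1] [-0.137  0.133  0.1  ]
[474 146  46  10 282] [496.4 150.5] [-0.02  -0.026  0.1  ]
[219 165  22   9 126] [229.7 168.7] [-0.    -0.232  0.1  ]
[101 169  15   8  66] [108.9 172.7] [-0.    -0.339  0.1  ]
[ 301  190   30   52 1022] [316.  216.8] [ 0.035 -0.171  0.1  ]
[ 91 212  16  11 110] [ 98.6 216.8] [ 0.037 -0.34   0.1  ]
[214 214  22  15 166] [225.3 221.2] [ 0.038 -0.23   0.1  ]
top corner pred [331.2 214. ] foot [328.3 190.3]
top corner pred [330.7 249.3] foot [328.  218.3]
top corner pred [299.2 213.9] foot [303.7 190.3]
top corner pred [299.8 249.2] foot [304.  218.3]
```

Request:
{"name": "jog_arm", "arguments": {"plan": [0.4,-0.1,1.5,0,0,0,0.1,0.4,-0.1,3,0,0,0,0.1,0.4,-0.1,4.5,0,0,0,0.1,0.4,-0.1,6,0,0,0,0.1,0.4,-0.1,6.8,0,0,0,0.1,0.4,-0.1,7.1,0,0,0,0.1,0.4,-0.1,7.1,0,0,0,-0.4,0.4,-0.1,7.1,0,0,0,-0.8], "grip_force": 35}}

```text
time: 10.15
ee_pos: [0.5557, -0.1494, 0.0708]
eef_rot: [-0.079, 0.951, -0.025, -0.299]
force: [-0.8, 0.7, 0.0]
grip_width: 0.0356
gripper_force: 0.0
```

Request:
{"name": "jog_arm", "arguments": {"plan": [0,0,0,0,0,0,-0.8,0,0,0,0,0,0,-0.8,0,0,0,0,0,0,-0.8,0,0,0,0,0,0,-0.8,0,0.2,0,0,0,0,-0.8,0,0.4,0,0,0,0,-0.8,0,0.7,0,0,0,0,-0.8,0,1,0,0,0,0,-0.8]}}

```text
time: 10.95
ee_pos: [0.5541, -0.1401, 0.0709]
eef_rot: [-0.079, 0.951, -0.025, -0.299]
force: [3.7, -3.5, 3.5]
grip_width: 0.02
gripper_force: 35.0
```

Run:
```python
from h import *
where(); rel((.0245,-.17,.077),0)
```

```text
t10.95 grasp(tester) [ 0.025  -0.1623  0.0775] z [-0.572 -0.001 -0.82 ] y [-0.001  1.    -0.001] F [ 3.1 -4.1  3.5] w 0.02 35.002005100250244 j [-0.17  0.83  1.46 -0.19  1.44 -1.82]
shift cm [ 0.02 -0.77  0.07] turn deg [-0.08  0.11  0.01]
```

Request:
{"name": "jog_arm", "arguments": {"plan": [0,0.6,-0.03,0,0,0,-0.8,0,1.5,-0.05,0,0,0,-0.8,0,2.5,-0.05,0,0,0,-0.8,0,3.5,-0.05,0,0,0,-0.8,0,4.5,-0.05,0,0,0,-0.8,0,5.2,-0.05,0,0,0,-0.8,0,5.7,-0.05,0,0,0,-0.8,0,6,-0.05,0,0,0,-0.8]}}

```text
time: 11.75
ee_pos: [0.5443, -0.0811, 0.0709]
eef_rot: [-0.079, 0.951, -0.026, -0.299]
force: [2.7, -7.6, 1.0]
grip_width: 0.0202
gripper_force: 35.0
```

Run:
```python
from h import *
where(); rel((.0245,-.079,.077),0)
s=snapshot("wrist");t=snapshot("top");c=snapshot("scene")
np.savez("pics/a.npz",w=s["img"],t=t["img"],c=c["img"])
h=cv2.cvtColor(s["img"],cv2.COLOR_RGB2HSV); m=((h[:,:,0]>14)&(h[:,:,0]<28)&(h[:,:,1]>150)&(h[:,:,2]>80)).astype(np.uint8); m[270:]=0
n,l,st,ce=cv2.connectedComponentsWithStats(m)
print([(st[i].tolist(),ce[i].round(1).tolist()) for i in range(1,n) if st[i,4]>25])
a=cv2.resize(np.ascontiguousarray(s["img"][170:245,340:490,::-1]),None,fx=5,fy=5,interpolation=cv2.INTER_CUBIC)
b=cv2.resize(np.ascontiguousarray(c["img"][230:280,250:350,::-1]),None,fx=4,fy=4,interpolation=cv2.INTER_CUBIC)
d=cv2.resize(np.ascontiguousarray(t["img"][180:230,370:457,::-1]),None,fx=4,fy=4,interpolation=cv2.INTER_CUBIC)
v=np.zeros((575,750,3),np.uint8); v[:375]=a; v[375:,:400]=b; v[375:,402:]=d; cv2.imwrite("pics/m1.png",v)
```

```text
t11.75 grasp(tester) [ 0.025  -0.1025  0.0775] z [-0.572 -0.002 -0.82 ] y [-0.002  1.    -0.001] F [ 1.5 -7.9  1. ] w 0.0202 35.0032514333725 j [-0.09  0.81  1.5  -0.15  1.43 -1.76]
shift cm [0.02 2.35 0.06] turn deg [-0.12  0.09  0.03]
[]
```

View pics/m1.png

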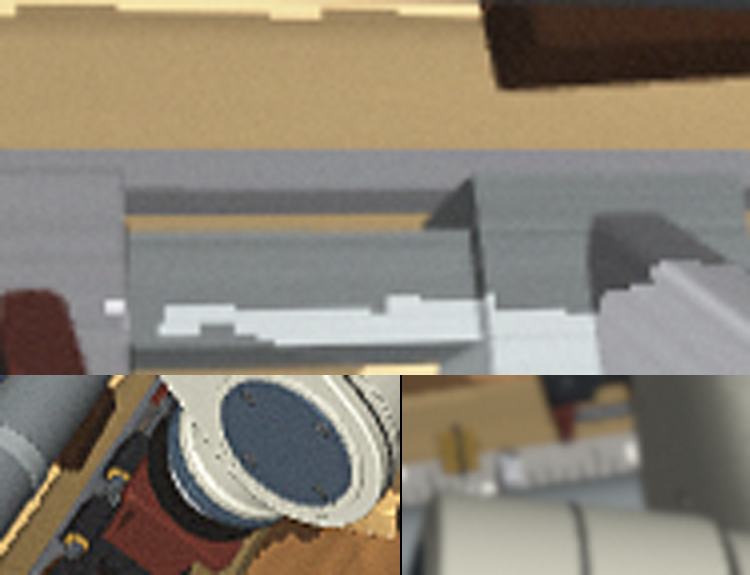

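The view shows the nose in contact with the block (crop x≈480). The top-view inset shows the fin approaching the clip from the −y side, and the gripper hides the finger and clip from the wrist camera. I'll refine the ridge position numerically from the pictures I already have and the top camera.

Run:
```python
from h import *
where()
o=get_obs(); s=snapshot("wrist"); t=snapshot("top"); t0=cv2.imread("pics/top0.png")[:,:,::-1]; w0=cv2.imread("pics/w1.png")[:,:,::-1]
# wrist pose at t=1.9
Rc=cv2.Rodrigues(np.array(s["rvec"],float))[0]; Re=R.from_quat(o["eef_rot"]).as_matrix()
M=Rc@Re; off=np.array(s["tvec"])+Rc@o["ee_pos"]      # cam from tcp
R1=R.from_quat([-.079,.950,-.025,-.302]).as_matrix(); p1=np.array([.5853,.2117,.1997])
Rc1=M@R1.T; s1=dict(K=s["K"],rvec=cv2.Rodrigues(Rc1)[0].ravel(),tvec=off-Rc1@p1)
g=w0.sum(2).astype(int)
for v in range(209,238,2): print(v,"ridge",g[v,178:196].tolist())
for v in range(205,214,2): print(v,"finger",g[v,308:324].tolist())
for z in(.03,.04,.05): print(z,"finger w",wz(s1,315.9,209.6,z).round(4),"ridge w",wz(s1,184.,212.2,z).round(4))
G=t0.sum(2).astype(int); H=t["img"].sum(2).astype(int)
for v in range(190,208): print(v,G[v,374:392].tolist(), H[v,376:404].tolist())
```

```text
t11.90 grasp(tester) [ 0.025  -0.1024  0.0775] z [-0.572 -0.002 -0.82 ] y [-0.001  1.    -0.001] F [ 1.3 -5.9  1.1] w 0.0201 35.00182271003723 j [-0.09  0.81  1.5  -0.15  1.43 -1.76]
209 ridge [739, 741, 739, 694, 434, 737, 740, 740, 739, 735, 695, 456, 730, 738, 739, 737, 737, 707]
211 ridge [737, 740, 739, 496, 634, 709, 713, 739, 742, 739, 582, 579, 732, 741, 741, 738, 740, 674]
213 ridge [740, 738, 740, 407, 593, 325, 275, 243, 518, 696, 429, 691, 737, 739, 739, 740, 738, 579]
215 ridge [732, 723, 721, 725, 570, 323, 254, 168, 145, 156, 267, 602, 724, 732, 737, 736, 735, 737]
217 ridge [634, 540, 527, 533, 381, 294, 192, 151, 151, 243, 310, 306, 323, 319, 458, 490, 344, 312]
219 ridge [612, 535, 534, 500, 333, 292, 187, 146, 172, 302, 328, 318, 311, 313, 470, 443, 289, 198]
221 ridge [589, 530, 532, 451, 338, 263, 167, 152, 185, 301, 324, 313, 324, 474, 526, 389, 230, 202]
223 ridge [566, 543, 527, 400, 312, 232, 254, 180, 255, 314, 320, 310, 312, 461, 522, 379, 214, 199]
225 ridge [557, 524, 522, 371, 299, 240, 482, 382, 470, 362, 309, 310, 313, 311, 415, 324, 197, 232]
227 ridg
[... 4809 characters left out ...]
9, 678, 597, 501, 460, 445, 443, 449, 465, 479, 497, 538, 611, 664, 681, 680, 684, 695] [414, 409, 427, 429, 415, 400, 395, 388, 363, 362, 401, 433, 443, 439, 449, 462, 437, 373, 349, 437, 518, 548, 545, 525, 486, 438, 405, 421]
206 [699, 681, 622, 548, 523, 521, 523, 542, 585, 621, 628, 629, 661, 689, 693, 680, 680, 692] [414, 397, 418, 437, 434, 421, 425, 433, 420, 407, 427, 453, 463, 464, 491, 512, 477, 387, 329, 391, 464, 491, 497, 491, 470, 435, 393, 393]
207 [693, 687, 654, 602, 599, 623, 623, 615, 646, 676, 675, 657, 667, 687, 690, 668, 664, 684] [417, 391, 400, 422, 423, 410, 418, 434, 431, 426, 453, 477, 479, 500, 562, 599, 556, 435, 327, 339, 392, 416, 426, 433, 429, 402, 363, 353]
```

Request:
{"name": "jog_arm", "arguments": {"plan": [0,0.3,0,0,0,0,-0.8,0,0.7,0,0,0,0,-0.8,0,1.1,0,0,0,0,-0.8,0,1.5,0,0,0,0,-0.8,0,1.8,0,0,0,0,-0.8,0,2.0,0,0,0,0,-0.8,0,2.1,0,0,0,0,-0.8,0,2.15,0,0,0,0,-0.8]}}

```text
time: 12.8
ee_pos: [0.5408, -0.0605, 0.0709]
eef_rot: [-0.079, 0.951, -0.026, -0.299]
force: [3.4, -8.4, 0.4]
grip_width: 0.0195
gripper_force: 35.0
```

Run:
```python
from h import *
where()
t=snapshot("top");H=t["img"].sum(2).astype(int)
for v in range(192,213): print(v,H[v,374:402].tolist())
for p in [(394.2,206,.036),(383.7,203,.038),(383.0,193,.038)]: print(p,W2T(FR,onz(t,*p)).round(4))
```

```text
t12.80 grasp(tester) [ 0.025  -0.0816  0.0775] z [-0.572 -0.002 -0.82 ] y [-0.001  1.    -0.002] F [ 2.  -8.8  0.4] w 0.0195 35.00347316265106 j [-0.06  0.81  1.51 -0.13  1.42 -1.74]
192 [345, 343, 343, 342, 342, 342, 339, 323, 302, 289, 304, 325, 335, 343, 347, 348, 351, 353, 351, 352, 351, 349, 327, 286, 221, 164, 150, 155]
193 [345, 343, 344, 345, 337, 336, 329, 311, 272, 251, 271, 304, 318, 330, 342, 350, 351, 354, 354, 354, 355, 353, 344, 313, 253, 180, 148, 154]
194 [347, 347, 351, 344, 329, 321, 317, 301, 270, 242, 249, 279, 299, 318, 337, 349, 354, 355, 357, 356, 356, 357, 350, 334, 283, 205, 156, 155]
195 [352, 353, 351, 340, 318, 301, 294, 288, 268, 244, 240, 262, 293, 310, 328, 342, 356, 357, 360, 355, 357, 356, 353, 342, 303, 230, 168, 160]
196 [353, 355, 352, 343, 318, 296, 285, 281, 272, 251, 238, 260, 283, 295, 311, 332, 348, 355, 354, 355, 356, 357, 356, 350, 319, 258, 192, 176]
197 [356, 357, 357, 348, 328, 301, 286, 281, 276, 253, 238, 254, 278, 290, 296, 320, 342, 356, 354, 358, 359, 360, 363, 361, 344, 296, 233, 220]
198 [352, 354, 354, 348, 326, 300, 286, 280, 28
[... 1559 characters left out ...]
42, 461, 492, 533, 522, 483, 503, 562, 572, 479, 359, 327, 352, 359, 360, 367, 369, 363, 354, 332, 321, 321, 319, 315, 313, 318, 317]
210 [407, 427, 449, 487, 526, 512, 457, 455, 500, 506, 436, 340, 304, 310, 314, 315, 320, 322, 321, 318, 312, 316, 320, 323, 322, 327, 333, 336]
211 [379, 386, 402, 414, 432, 420, 377, 370, 392, 395, 361, 318, 305, 309, 315, 317, 321, 324, 327, 330, 336, 336, 342, 345, 348, 350, 353, 356]
212 [333, 333, 341, 345, 341, 336, 323, 323, 333, 337, 332, 324, 329, 330, 336, 341, 345, 347, 350, 356, 356, 361, 363, 365, 367, 373, 374, 376]
(394.2, 206, 0.036) [ 0.0288 -0.0002  0.036 ]
(383.7, 203, 0.038) [0.0394 0.0235 0.038 ]
(383.0, 193, 0.038) [0.0632 0.0214 0.038 ]
```

Finger at top px (384.9,206.5), y≈0.0205. The ridge is at y≈0.0226, so it needs 2 mm more; then hold.

Request:
{"name": "jog_arm", "arguments": {"plan": [0,0.05,0,0,0,0,-0.8,0,0.1,0,0,0,0,-0.8,0,0.15,0,0,0,0,-0.8,0,0.2,0,0,0,0,-0.8,0,0.2,0,0,0,0,-0.8,0,0.2,0,0,0,0,-0.8,0,0.2,0,0,0,0,-0.8,0,0.2,0,0,0,0,-0.8]}}

```text
time: 13.65
ee_pos: [0.5405, -0.0586, 0.0709]
eef_rot: [-0.079, 0.951, -0.026, -0.299]
force: [2.9, -7.5, 0.5]
grip_width: 0.0197
gripper_force: 35.0
```

Run:
```python
from h import *
where()
t=snapshot("top");H=t["img"].sum(2).astype(int)
for v in range(203,210): print(v,H[v,378:392].tolist())
```

```text
t13.65 grasp(tester) [ 0.025  -0.0796  0.0775] z [-0.572 -0.002 -0.82 ] y [-0.001  1.    -0.002] F [ 1.6 -7.9  0.5] w 0.0197 35.00303328037262 j [-0.06  0.81  1.51 -0.13  1.42 -1.74]
203 [419, 383, 332, 302, 288, 308, 370, 449, 495, 507, 498, 473, 455, 456]
204 [423, 402, 364, 340, 320, 320, 361, 443, 506, 527, 525, 504, 477, 460]
205 [423, 424, 408, 393, 378, 353, 359, 435, 506, 532, 539, 529, 497, 465]
206 [419, 437, 435, 422, 406, 373, 359, 425, 493, 523, 533, 534, 508, 471]
207 [415, 450, 466, 451, 422, 385, 355, 400, 462, 488, 492, 498, 489, 461]
208 [435, 474, 518, 510, 473, 423, 363, 364, 415, 431, 435, 443, 437, 429]
209 [459, 480, 530, 542, 519, 465, 380, 339, 363, 373, 371, 373, 374, 365]
```

Request:
{"name": "jog_arm", "arguments": {"plan": [0,0,0,0,0,0,-0.8,0,0,0,0,0,0,-0.8,0,0,0,0,0,0,-0.8,0,0,0,0,0,0,-0.8,0,0,0,0,0,0,-0.8,0,0,0,0,0,0,-0.8,0,0,0,0,0,0,-0.8,0,0,0,0,0,0,-0.8]}}

```text
time: 14.5
ee_pos: [0.5405, -0.0585, 0.0709]
eef_rot: [-0.079, 0.951, -0.026, -0.299]
force: [4.0, -7.2, 0.9]
grip_width: 0.0197
gripper_force: 35.0
```

Run:
```python
from h import *
where(); rel((.0245,-.168,.077),0)
```

```text
t14.50 grasp(tester) [ 0.025  -0.0796  0.0775] z [-0.572 -0.002 -0.82 ] y [-0.001  1.    -0.002] F [ 2.8 -7.8  0.9] w 0.0197 35.00299394130707 j [-0.06  0.81  1.51 -0.13  1.42 -1.74]
shift cm [ 0.02 -8.84  0.09] turn deg [-0.13  0.1   0.01]
```

Held at the mark for about 1.5 s. Now ease it home.

Request:
{"name": "jog_arm", "arguments": {"plan": [0,-0.5,0,0,0,0,-0.8,0,-1.5,0,0,0,0,-0.8,0,-2.5,0,0,0,0,-0.8,0,-3.5,0,0,0,0,-0.8,0,-4.5,0,0,0,0,-0.8,0,-5.5,0,0,0,0,-0.8,0,-6.5,0,0,0,0,-0.8,0,-7.2,0,0,0,0,-0.8]}}

```text
time: 15.3
ee_pos: [0.5522, -0.129, 0.0709]
eef_rot: [-0.079, 0.951, -0.025, -0.299]
force: [3.7, -2.2, 1.4]
grip_width: 0.0201
gripper_force: 35.0
```

Request:
{"name": "jog_arm", "arguments": {"plan": [0,-0.4,0,0,0,0,-0.8,0,-0.7,0,0,0,0,-0.8,0,-0.9,0,0,0,0,-0.8,0,-1.1,0,0,0,0,-0.8,0,-1.25,0,0,0,0,-0.8,0,-1.4,0,0,0,0,-0.8,0,-1.5,0,0,0,0,-0.8,0,-1.6,0,0,0,0,-0.8]}}

```text
time: 16.1
ee_pos: [0.5547, -0.1438, 0.071]
eef_rot: [-0.079, 0.951, -0.025, -0.299]
force: [5.0, -1.0, -0.7]
grip_width: 0.0199
gripper_force: 35.0
```

Run:
```python
from h import *
where()
```

```text
t16.10 grasp(tester) [ 0.025  -0.1661  0.0775] z [-0.573 -0.    -0.82 ] y [-0.001  1.     0.   ] F [ 4.8 -1.8 -0.7] w 0.0199 35.00154912471771 j [-0.17  0.83  1.45 -0.19  1.44 -1.83]
```

Request:
{"name": "jog_arm", "arguments": {"plan": [0,-0.06,0,0,0,0,-0.8,0,-0.12,0,0,0,0,-0.8,0,-0.18,0,0,0,0,-0.8,0,-0.24,0,0,0,0,-0.8,0,-0.3,0,0,0,0,-0.8,0,-0.35,0,0,0,0,-0.8,0,-0.4,0,0,0,0,-0.8,0,-0.4,0,0,0,0,-0.8]}}

```text
time: 16.9
ee_pos: [0.5553, -0.1478, 0.071]
eef_rot: [-0.079, 0.951, -0.025, -0.299]
force: [5.1, -1.4, 0.6]
grip_width: 0.0199
gripper_force: 35.0
```

Run:
```python
from h import *
where()
```

```text
t16.90 grasp(tester) [ 0.025  -0.1701  0.0775] z [-0.573 -0.    -0.82 ] y [-0.001  1.     0.   ] F [ 4.8 -2.2  0.6] w 0.0199 35.00128448009491 j [-0.18  0.83  1.45 -0.2   1.44 -1.83]
```

Request:
{"name": "jog_arm", "arguments": {"plan": [0,-0.03,0,0,0,0,-0.8,0,-0.06,0,0,0,0,-0.8,0,-0.09,0,0,0,0,-0.8,0,-0.12,0,0,0,0,-0.8,0,-0.12,0,0,0,0,-0.8,0,-0.12,0,0,0,0,-0.8,0,-0.12,0,0,0,0,-0.8,0,-0.12,0,0,0,0,-0.8]}}

```text
time: 17.7
ee_pos: [0.5555, -0.1488, 0.071]
eef_rot: [-0.079, 0.951, -0.025, -0.299]
force: [5.3, -0.9, 0.3]
grip_width: 0.0198
gripper_force: 35.0
```

Run:
```python
from h import *
where()
```

```text
t17.70 grasp(tester) [ 0.025  -0.1711  0.0775] z [-0.573 -0.    -0.82 ] y [-0.001  1.     0.001] F [ 5.1 -1.7  0.3] w 0.0198 35.001617074012756 j [-0.18  0.83  1.45 -0.2   1.44 -1.83]
```

Request:
{"name": "jog_arm", "arguments": {"plan": [0,-0.03,0,0,0,0,-0.8,0,-0.06,0,0,0,0,-0.8,0,-0.09,0,0,0,0,-0.8,0,-0.12,0,0,0,0,-0.8,0,-0.15,0,0,0,0,-0.8,0,-0.15,0,0,0,0,-0.8,0,-0.15,0,0,0,0,-0.8,0,-0.15,0,0,0,0,-0.8]}}

```text
time: 18.5
ee_pos: [0.5555, -0.1489, 0.0709]
eef_rot: [-0.079, 0.95, -0.024, -0.3]
force: [4.3, 6.1, 1.4]
grip_width: 0.0198
gripper_force: 35.0
```

Run:
```python
from h import *
where()
```

```text
t18.50 grasp(tester) [ 0.0249 -0.1712  0.0775] z [-0.573  0.002 -0.819] y [-0.001  1.     0.002] F [5.2 5.3 1.4] w 0.0198 35.005563497543335 j [-0.18  0.83  1.45 -0.2   1.45 -1.84]
```

It's on the home stop (force reversed to +5 N). Release and withdraw.

Request:
{"name": "jog_arm", "arguments": {"plan": [0,0.05,0,0,0,0,-0.8,0,0.06,0,0,0,0,-0.3,0,0.06,0,0,0,0,0,0,0.06,0,0,0,0,0,0,0.06,0,0,0,0,0,0,0.06,-2,0,0,0,0,0,0.06,-5,0,0,0,0,0,0.06,-9,0,0,0,0]}}

```text
time: 19.3
ee_pos: [0.6051, -0.1413, 0.1443]
eef_rot: [-0.079, 0.95, -0.024, -0.302]
force: [0.1, -0.2, 0.5]
grip_width: 0.0439
gripper_force: 0.0
```

Request:
{"name": "jog_arm", "arguments": {"plan": [0,0,-4,0,0,0,0,0,0,-8,0,0,0,0,0,0,-11,0,0,0,0,0,0,-12,0,0,0,0,0,0,-12,0,0,0,0,0,0,-12,0,0,0,0,0,0,-12,0,0,0,0,0,0,-12,0,0,0,0]}}

```text
time: 20.1
ee_pos: [0.6731, -0.1302, 0.2417]
eef_rot: [-0.079, 0.95, -0.024, -0.301]
force: [0.7, 0.9, -0.4]
grip_width: 0.0438
gripper_force: 0.0
```

Run:
```python
from h import *
where()
t=snapshot("top");H=t["img"].sum(2).astype(int); w=snapshot("wrist"); cv2.imwrite("pics/end.png",w["img"][:,:,::-1])
for v in range(198,210): print(v,H[v,376:392].tolist())
h=cv2.cvtColor(w["img"],cv2.COLOR_RGB2HSV)
m=((h[:,:,0]>5)&(h[:,:,0]<14)&(h[:,:,1]>130)&(h[:,:,2]>90)).astype(np.uint8); m[260:]=0
n,l,st,c=cv2.connectedComponentsWithStats(m)
for i in range(1,n):
    if st[i,4]>60 and 230<c[i][0]<420: print("handle",st[i],c[i].round(1),wz(w,*c[i],.1).round(4))
K=w["K"]
def wp(P):
    Rm=cv2.Rodrigues(np.array(w["rvec"],float))[0]; q=Rm@T2W(FR,[P])[0]+np.array(w["tvec"],float); r=np.hypot(q[0],q[1]); th=np.arctan2(r,q[2]); return np.array([K[0,2],K[1,2]])+K[0,0]*th*q[:2]/r
a=wp([.045,.0226,.037]).round().astype(int); print(a)
g=w["img"].sum(2).astype(int)
for v in range(a[1]-14,a[1]+14,2): print(v,g[v,a[0]-12:a[0]+14].tolist())
```

```text
t20.10 grasp(tester) [ 0.1441 -0.1721  0.2482] z [-0.575  0.001 -0.818] y [-0.001  1.     0.001] F [ 0.8  0.7 -0.4] w 0.0438 0.0 j [-0.13  0.81  1.06 -0.18  1.86 -1.87]
198 [410, 364, 335, 316, 317, 340, 342, 327, 347, 410, 462, 487, 511, 557, 592, 608]
199 [414, 369, 343, 317, 316, 326, 323, 313, 354, 436, 490, 511, 540, 598, 639, 662]
200 [454, 401, 367, 344, 346, 341, 318, 323, 389, 477, 529, 545, 580, 642, 684, 699]
201 [535, 461, 409, 382, 381, 365, 328, 340, 420, 501, 540, 560, 601, 664, 700, 713]
202 [594, 499, 438, 409, 401, 378, 335, 338, 418, 496, 537, 557, 599, 662, 698, 714]
203 [614, 504, 447, 420, 405, 380, 333, 325, 394, 477, 526, 551, 586, 645, 689, 710]
204 [611, 500, 449, 433, 416, 397, 363, 339, 373, 458, 519, 550, 581, 640, 686, 708]
205 [613, 500, 453, 447, 451, 462, 458, 423, 399, 450, 518, 550, 581, 639, 685, 706]
206 [632, 525, 468, 471, 504, 543, 565, 526, 442, 451, 508, 539, 565, 618, 677, 705]
207 [665, 569, 501, 505, 560, 603, 621, 572, 467, 435, 476, 498, 514, 571, 658, 694]
208 [681, 610, 525, 524, 587, 627, 633, 581, 462, 400, 428, 443, 453, 504, 592, 6
[... 1357 characters left out ...]
 734, 733, 735, 731, 730]
213 [332, 375, 458, 505, 492, 431, 409, 482, 504, 455, 324, 235, 273, 427, 500, 435, 385, 496, 535, 620, 627, 634, 630, 635, 625, 627]
215 [374, 328, 415, 509, 473, 393, 386, 468, 495, 495, 388, 236, 264, 430, 504, 443, 388, 375, 382, 603, 628, 627, 621, 628, 623, 621]
217 [413, 337, 465, 533, 504, 438, 348, 394, 474, 498, 407, 291, 262, 438, 501, 395, 336, 382, 391, 614, 631, 635, 639, 636, 631, 631]
219 [441, 330, 430, 499, 504, 491, 460, 404, 339, 325, 304, 247, 250, 294, 311, 424, 408, 377, 391, 630, 641, 642, 641, 638, 638, 638]
221 [514, 358, 357, 398, 415, 413, 410, 411, 384, 266, 173, 170, 190, 226, 237, 343, 338, 369, 392, 629, 635, 638, 634, 635, 634, 634]
```

Run:
```python
from h import *
w=snapshot("wrist"); t=snapshot("top")
for z in (.034,.038,.042): print(z,"finger",wz(w,459.4,198,z).round(4),"ridge",wz(w,457.6,203,z).round(4),wz(w,458.4,206,z).round(4))
print(W2T(FR,onz(t,384.6,207,.036)).round(4),W2T(FR,onz(t,383.5,203,.038)).round(4),W2T(FR,onz(t,383.1,199,.038)).round(4))
s=w; t0=cv2.imread("pics/top0.png")[:,:,::-1]; d=np.abs(t0.astype(int)-t["img"]).sum(2)>150
n,l,st,c=cv2.connectedComponentsWithStats(d.astype(np.uint8)); print([st[i].tolist() for i in range(1,n) if st[i,4]>30])
```

```text
0.034 finger [0.0288 0.0234 0.034 ] ridge [0.0361 0.0193 0.034 ] [0.0405 0.0199 0.034 ]
0.038 finger [0.0303 0.0213 0.038 ] ridge [0.0375 0.0173 0.038 ] [0.0419 0.0178 0.038 ]
0.042 finger [0.0318 0.0192 0.042 ] ridge [0.039  0.0152 0.042 ] [0.0432 0.0158 0.042 ]
[0.0298 0.0227 0.036 ] [0.0395 0.024  0.038 ] [0.049  0.0234 0.038 ]
[[466, 0, 16, 64, 567], [490, 0, 54, 36, 450], [544, 0, 5, 65, 194], [483, 0, 92, 167, 7956], [483, 36, 17, 7, 81], [502, 36, 40, 19, 316], [499, 49, 27, 5, 62], [469, 67, 10, 9, 51], [439, 79, 39, 43, 1083], [248, 117, 54, 6, 196], [463, 126, 11, 7, 63], [248, 147, 7, 6, 35], [332, 152, 47, 22, 632], [460, 154, 25, 46, 689], [234, 159, 13, 6, 42], [485, 167, 101, 70, 4146], [224, 195, 22, 6, 103], [251, 195, 38, 33, 526], [462, 202, 18, 14, 210], [359, 209, 10, 5, 39], [315, 211, 8, 9, 42], [389, 213, 10, 23, 119], [438, 219, 34, 14, 361], [396, 220, 40, 29, 646], [259, 225, 62, 15, 300], [214, 226, 31, 8, 125], [473, 228, 4, 17, 39], [549, 228, 41, 11, 268], [186, 235, 46, 59, 576], [469, 238, 153, 104, 11726], [389, 245, 87, 69, 4015], [382, 250, 16, 31, 285], [235, 276, 10, 8, 54], [47, 303, 61, 47, 1389], [371, 312, 8, 5, 33], [112, 317, 27, 7, 104], [144, 317, 77, 19, 578], [386, 316, 35, 5, 136], [424, 317, 36, 5, 130], [355, 321, 28, 61, 853], [22, 322, 25, 29, 232], [31, 323, 17, 14, 68], [0, 332, 54, 68, 2589], [158, 339, 58, 19, 545], [61, 375, 14, 12, 41], [71, 375, 46, 25, 249], [124, 377, 10, 4, 31], [369, 382, 19, 4, 58], [417, 383, 18, 5, 60], [354, 386, 74, 14, 638], [75, 395, 18, 5, 67]]
```

```bash
python3 -c "
from cell import *
print(sign_off())"
```

```text
the job is handed in; nothing more can be done
None
```

I handed the job in after about 20 s of robot time. The telltale was slid back to the nose and pushed up to the clip's ridge (aligned to about 1 mm, as near as the cameras could tell), then held there for about 1.5 s. The slide was eased onto its home stop and released, the robot touched nothing else that I know of, and `sign_off()` gave no verdict.

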